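# Sort the mixed-up shoe-cream jars on the cobbler's bench

### The job

The four jars of shoe cream on the cobbler's bench are mixed up: each stands in a tray of another colour. Swap them round, one at a time, until every jar stands upright in the tray of its own colour, using the bare wooden tray as the free spot on the way and leaving it empty. The jars are glass: keep them upright, set them down rather than dropping them, and never let one stand or lie on the bench top.

Things in the scene. Friction and masses are not known exactly. Their poses are not given: they have to be found in the camera images.
- jar_red: closed cylindrical jar of shoe cream with red body and red screw cap, paper label round its side; loose, 48 mm across, 62 mm high, about 0.1 to 0.2 kg. Origin: centre of its underside; z is its axis, up when upright. It can be gripped across any diameter, at any height above the tray's rim.
- jar_blue: closed cylindrical jar of shoe cream with blue body and blue screw cap, paper label round its side; loose, 48 mm across, 62 mm high, about 0.1 to 0.2 kg. Origin: centre of its underside; z is its axis, up when upright. It can be gripped across any diameter, at any height above the tray's rim.
- jar_green: closed cylindrical jar of shoe cream with green body and green screw cap, paper label round its side; loose, 48 mm across, 62 mm high, about 0.1 to 0.2 kg. Origin: centre of its underside; z is its axis, up when upright. It can be gripped across any diameter, at any height above the tray's rim.
- jar_white: closed cylindrical jar of shoe cream with white body and white screw cap, paper label round its side; loose, 48 mm across, 62 mm high, about 0.1 to 0.2 kg. Origin: centre of its underside; z is its axis, up when upright. It can be gripped across any diameter, at any height above the tray's rim.
- tray_red: shallow square tray painted red all over (rim and floor), fixed to the bench: 78 x 78 mm outside, 68 x 68 mm inside, walls 5 mm thick. Its rim is 16 mm and its flat floor 8 mm above the bench top. Origin: centre of its underside, on the bench top (z = 0); z up, x and y along its sides. It holds one jar.
- tray_blue: shallow square tray painted blue all over (rim and floor), fixed to the bench: 78 x 78 mm outside, 68 x 68 mm inside, walls 5 mm thick. Its rim is 16 mm and its flat floor 8 mm above the bench top. Origin: centre of its underside, on the bench top (z = 0); z up, x and y along its sides. It holds one jar.
- tray_green: shallow square tray painted green all over (rim and floor), fixed to the bench: 78 x 78 mm outside, 68 x 68 mm inside, walls 5 mm thick. Its rim is 16 mm and its flat floor 8 mm above the bench top. Origin: centre of its underside, on the bench top (z = 0); z up, x and y along its sides. It holds one jar.
- tray_white: shallow square tray painted white all over (rim and floor), fixed to the bench: 78 x 78 mm outside, 68 x 68 mm inside, walls 5 mm thick. Its rim is 16 mm and its flat floor 8 mm above the bench top. Origin: centre of its underside, on the bench top (z = 0); z up, x and y along its sides. It holds one jar.
- tray_bare: shallow square tray of bare pale wood, the free tray, empty at the start, fixed to the bench: 78 x 78 mm outside, 68 x 68 mm inside, walls 5 mm thick. Its rim is 16 mm and its flat floor 8 mm above the bench top. Origin: centre of its underside, on the bench top (z = 0); z up, x and y along its sides. It holds one jar.
There are look-alikes about, which are no part of the job. What is meant by the tray_red is not yellow, and is the smaller of those in its own colour. Several things look just like the tray_green: the one meant starts farthest from the robot's base.

How it is judged:
By the outcome, as a careful person would: the job done as asked, in the order asked, and still so for the second after the job is handed in, with the robot touching nothing.
It also fails if it takes over 144 s, if anything falls off the work surface, if the arm or the gripper's body presses on something with over 40 N, if the wrist force passes 120 N, or if a joint passes its speed limit or range.

### The arm

A 6-joint arm with a two-finger parallel gripper is mounted at the origin on the work surface. World frame = base frame: x ahead of the robot, y to its left, z up, the work surface at z = 0. Lengths are in m, angles in rad, forces in N, time in s.
With the tool pointing down it reaches from about 0.225 to 0.875 m from the base axis. Payload 3.4 kg.
Tool frame: the origin (TCP) lies at the very end of the fingers, on their centre line; the grasp point (between the pads) lies 19 mm behind it; z points along the fingers, y is the line along which they close (so a half turn about z gives the same grasp; the last joint's range is limited). The gripper opens to 85 mm and grips with 20 to 120 N. Pads are 22 mm wide; open, the fingers measure 114 mm over their backs; the gripper's body (76 mm by 85 mm) begins 54 mm behind the grasp point. The pads swing forward as they close: fully open they stand 13 mm farther back than shut.
Start: joints at [1.081, 0.276, 1.505, -0, 1.361, -0.121], TCP at [0.207, 0.536, 0.231] pointing down, gripper open.
Joint ranges: [-2.89, 2.89], [-0.75, 2.08], [0.22, 2.7], [-1.18, 4.32], [0.11, 2.71], [-2.7, 2.7]. Speed limits (rad/s): [2.57, 2.57, 3.14, 3.14, 3.14, 3.14].

### API

Orientations are given as a unit quaternion [w, x, y, z].
In Python, from rig import readout, vision, manip gives the robot as it stands.
- The arm moves only by the shell command python3 -m handwheel 'ROWS' [FORCE]. ROWS is JSON, a list of rows, each a list of 3 entries, a list of its own where there are three numbers: the shift along the tool's x, y, z in mm, then the turn, a rotation vector about the tool's x, y, z in units of 6 degrees (1.0 is 6 degrees), then the closure, from -1 (fully open) to 1 (shut), so that 0 is half open. A call has 1 to 20 rows; each row shifts and turns the commanded pose from where the row before left it, along the tool's axes as they then stand; what a row does not reach is not made up. A row lasts 1/8 s, in which the tool goes at most 62.5 mm and 10.7 degrees, less where a joint would pass 70% of its speed; a pose out of reach is approached as far as the arm can. A call is refused whole if a number of a shift passes 62.5 or a number of a turn 1, either way. A call with a gripper value outside its range is refused whole. The fingers move at their own pace and stop on an object; FORCE is the grip in N (left out, the last holds). Time passes only in rows, so rows that do not move let the fingers close. It gives the time, the measured TCP pose, the force, the opening and the grip force at its end, in the units of the state.
- readout.get_state(): the state, without advancing time (a new reading comes with each control period).
- vision.get_image(name): name is "side" or "top"; returns the picture (420x560x3 uint8, blue, green, red); there is no depth.
- vision.camera_params(name): a dict with "intrinsics" (3x3 intrinsics, pixels), "rvec" (rotation vector, rad) and "tvec" (3), from world to camera coordinates, as OpenCV has them. Camera axes: x right, y down, z forward; pixel columns grow to the right and rows downward; lengths in m; the calibration is good to about 2 mm. A picture is of the moment at which its call begins. camera_params takes no time and is no camera call.
- manip.sign_off(): hands the job in; it is judged then, once.
The state is a dict: "clock": time; "qpos": joint angles; "qd": joint speeds; "effort": joint torques, N m; "position": TCP position; "ee_rot": TCP orientation; "contact_force": force on the tool from outside, world axes, zero at the start; "moment": the same for the moment, N m; "width": finger opening in m; "gripper_force": force on a finger pad.
Only numpy, scipy, OpenCV 4.12 (cv2) and the standard library are available. Lean on these libraries where they do the work, as an engineer would, in place of code of your own. Each camera call takes 0.05 s, during which the arm holds its last target. There are 200 camera calls.

## Working session

There is one attempt and no reset: what is moved stays moved. The work goes in short steps, Python scripts to look and compute and a shell command to move; the robot and the scene stay as the last step left them, time stands still between calls to the robot, and variables do not carry over. Pictures are saved under pics/ and viewed, at most 14 in all, crops included, and the job is handed in when it is done.

```bash
mkdir -p pics
python3 - <<'E'
from rig import readout, vision
import cv2
for n in("top","side"):
    cv2.imwrite(f"pics/{n}0.png",vision.get_image(n)); print(vision.camera_params(n))
print(readout.get_state())
E
```

```text
{'intrinsics': array([[456.92765428,   0.        , 277.47087336],
       [  0.        , 456.92765428, 211.27407648],
       [  0.        ,   0.        ,   1.        ]]), 'rvec': array([ 2.15136544, -2.15684397,  0.11372248]), 'tvec': array([0.13058143, 0.42153973, 1.16582186])}
{'intrinsics': array([[392.42415974,   0.        , 280.59618013],
       [  0.        , 392.42415974, 211.12608007],
       [  0.        ,   0.        ,   1.        ]]), 'rvec': array([ 2.07643691, -0.28997212,  0.164473  ]), 'tvec': array([-0.37660637,  0.16631245,  0.78149712])}
{'clock': 0.1, 'qpos': array([ 1.08097850e+00,  2.76543440e-01,  1.50601146e+00,  3.23544575e-05,
        1.36073817e+00, -1.21027801e-01]), 'qd': array([ 0.00070275, -0.0009839 , -0.00342137, -0.00138917, -0.00267313,
        0.00100704]), 'effort': array([ 8.92915796e-04, -4.17702234e+01, -2.46403545e+01, -4.54063820e-04,
        5.77384169e-03, -1.80092758e-05]), 'position': array([0.20705975, 0.5359056 , 0.23051761]), 'ee_rot': array([-2.70740396e-04,  1.83355098e-01,  9.83046380e-01, -8.06101124e-04]), 'contact_force': array([-0.71726185,  0.57269905,  0.03945079]), 'moment': array([ 0.02971202, -0.00094339,  0.00192442]), 'gripper_force': 0.0, 'width': 0.08525854100998345}
```

View pics/top0.png

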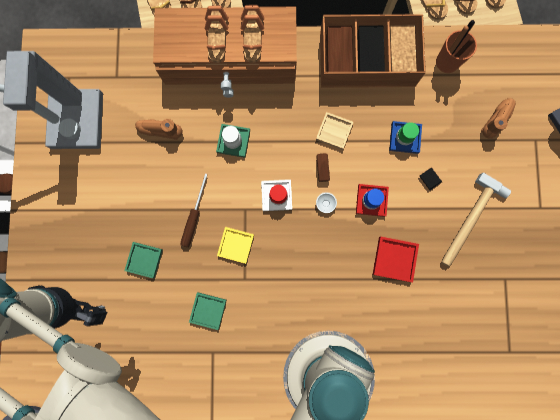

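View pics/side0.png

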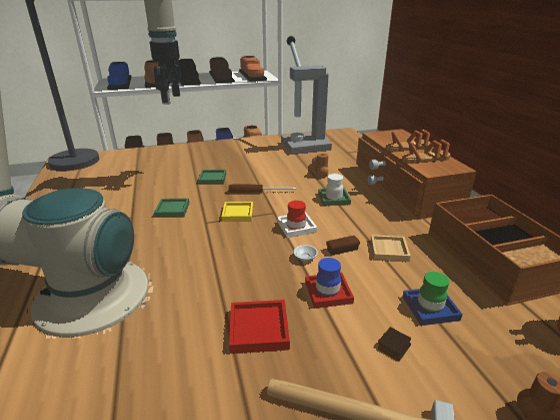

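```bash
cat > h.py <<'E'
from rig import readout, vision
import cv2, numpy as np
from scipy.spatial.transform import Rotation as R
HS={'red':[((0,150,60),(6,255,255)),((174,150,60),(180,255,255))],'green':[((50,90,30),(90,255,255))],
 'blue':[((100,120,40),(130,255,255))],'white':[((0,0,150),(180,50,255))],'bare':[((15,50,190),(28,120,255))]}
def ray(n,p,z):
    c=vision.camera_params(n); M=R.from_rotvec(c['rvec']).as_matrix(); o=-M.T@c['tvec']
    d=M.T@np.linalg.inv(c['intrinsics'])@[p[0],p[1],1]; return (o+d*(z-o[2])/d[2])[:2]
def blobs(im,col):
    h=cv2.cvtColor(im,cv2.COLOR_BGR2HSV); m=sum(cv2.inRange(h,np.array(a),np.array(b)) for a,b in HS[col])
    return [c for c in cv2.findContours(m,cv2.RETR_EXTERNAL,cv2.CHAIN_APPROX_NONE)[0] if cv2.contourArea(c)>60]
def go(x,y,z):
    s=readout.get_state(); q=s['ee_rot']; r=R.from_quat(np.r_[q[1:],q[0]]).as_matrix()
    print('t',round(s['clock'],2),'pos',s['position'].round(4),'tool shift mm',(r.T@(np.array([x,y,z])-s['position'])*1e3).round(1),'zaxis',r[:,2].round(3),'w',round(s['width'],4))
def scan(n='top'):
    im=vision.get_image(n)
    for col in HS:
        for c in blobs(im,col):
            (u,v),(w,h),a=cv2.minAreaRect(c)
            if 100<u<460 and 105<v<330: print(col,(int(u),int(v)),'size',round(w),round(h),'z16',ray(n,(u,v),.016).round(4),'z62',ray(n,(u,v),.062).round(4))
E
python3 -c "
from h import *
scan()"
```

```text
red (395, 259) size 41 40 z16 [ 0.2975 -0.1762] z62 [ 0.2969 -0.165 ]
red (278, 194) size 18 16 z16 [0.469  0.1282] z62 [0.4617 0.1276]
red (371, 199) size 31 30 z16 [ 0.4525 -0.119 ] z62 [ 0.4459 -0.11  ]
green (207, 310) size 30 31 z16 [0.1662 0.3104] z62 [0.1707 0.3028]
green (143, 259) size 30 30 z16 [0.2967 0.4804] z62 [0.2961 0.4662]
green (232, 140) size 29 28 z16 [0.6159 0.2491] z62 [0.603  0.2439]
green (408, 132) size 18 22 z16 [ 0.6354 -0.2213] z62 [ 0.6218 -0.2083]
blue (373, 198) size 17 20 z16 [ 0.457  -0.1234] z62 [ 0.4502 -0.1142]
blue (405, 136) size 30 29 z16 [ 0.6227 -0.2127] z62 [ 0.6095 -0.2001]
white (326, 202) size 19 20 z16 [0.4459 0.0018] z62 [0.4395 0.0062]
white (276, 194) size 30 30 z16 [0.467  0.1327] z62 [0.4598 0.132 ]
white (230, 133) size 16 17 z16 [0.6354 0.2556] z62 [0.6217 0.2501]
bare (323, 198) size 14 65 z16 [0.4576 0.0078] z62 [0.4507 0.0119]
bare (225, 187) size 4 40 z16 [0.4883 0.2686] z62 [0.4803 0.2627]
bare (231, 194) size 59 23 z16 [0.4681 0.2512] z62 [0.4609 0.2459]
bare (139, 192) size 20 129 z16 [0.4745 0.4968] z62 [0.4671 0.4821]
bare (334, 129) size 30 29 z16 [ 0.6439 -0.0236] z62 [ 0.6299 -0.0183]
```

```bash
python3 -c "
from h import *
go(.62,.249,.15)"
```

```text
t 0.15 pos [0.2071 0.536  0.2306] tool shift mm [-488.6 -118.7   80.7] zaxis [-0.001 -0.001 -1.   ] w 0.0853
```

```bash
python3 -m handwheel '[[[-49,-12,8],[0,0,0],-1],[[-49,-12,8],[0,0,0],-1],[[-49,-12,8],[0,0,0],-1],[[-49,-12,8],[0,0,0],-1],[[-49,-12,8],[0,0,0],-1],[[-49,-12,8],[0,0,0],-1],[[-49,-12,8],[0,0,0],-1],[[-49,-12,8],[0,0,0],-1],[[-49,-12,8],[0,0,0],-1],[[-48,-11,8],[0,0,0],-1],[[0,0,0],[0,0,0],-1],[[0,0,0],[0,0,0],-1]]' 40; python3 -c "
from h import *
go(.62,.249,.032)"
```

```text
clock: 1.65
position: [0.6199, 0.2491, 0.1507]
ee_rot: [-0.001, 0.184, 0.983, -0.0]
contact_force: [-0.4, 1.7, 0.0]
width: 0.0854
gripper_force: 0.0
t 1.65 pos [0.6199 0.2491 0.1507] tool shift mm [ -0.4   0.  118.7] zaxis [-0.002  0.    -1.   ] w 0.0854
```

```bash
python3 -m handwheel '[[[0,0,25],[0,0,0],-1],[[0,0,25],[0,0,0],-1],[[0,0,10],[0,0,0],-1],[[0,0,0],[0,0,0],-1]]'; python3 -c "
from h import *
im=vision.get_image('side'); cv2.imwrite('pics/s1.png',cv2.resize(im[80:230,250:420],None,fx=3,fy=3))"
```

```text
clock: 2.15
position: [0.6195, 0.2498, 0.0911]
ee_rot: [-0.001, 0.183, 0.983, -0.0]
contact_force: [-0.3, 0.3, 0.9]
width: 0.0852
gripper_force: 0.0
```

View pics/s1.png

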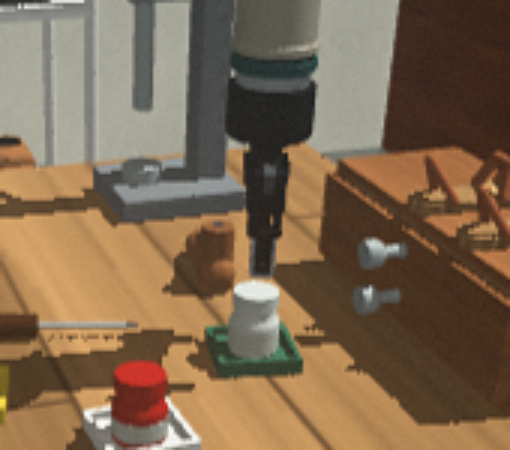

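The fingers (crop ~262,272) stand right above the white jar's cap (255,290), clear of the drawer knobs. Descending and gripping.

```bash
python3 -m handwheel '[[[0,0,20],[0,0,0],-1],[[0,0,20],[0,0,0],-1],[[0,0,13],[0,0,0],-1],[[0,0,6],[0,0,0],-1],[[0,0,0],[0,0,0],-1],[[0,0,0],[0,0,0],1],[[0,0,0],[0,0,0],1],[[0,0,0],[0,0,0],1],[[0,0,0],[0,0,0],1],[[0,0,0],[0,0,0],1],[[0,0,0],[0,0,0],1],[[0,0,0],[0,0,0],1],[[0,0,0],[0,0,0],1]]' 40; python3 -c "
from h import *
go(.642,-.0236,.132)"
```

```text
clock: 3.82
position: [0.621, 0.2493, 0.0334]
ee_rot: [0.001, 0.183, 0.983, 0.0]
contact_force: [-1.2, 0.2, 5.7]
width: 0.0452
gripper_force: 40.7
t 3.83 pos [0.621  0.2493 0.0334] tool shift mm [-118.1 -246.9  -98.7] zaxis [ 0.002  0.001 -1.   ] w 0.0452
```

```bash
python3 -m handwheel '[[[0,0,-10],[0,0,0],1],[[0,0,-25],[0,0,0],1],[[0,0,-30],[0,0,0],1],[[0,0,-25],[0,0,0],1],[[0,0,-10],[0,0,0],1],[[-10,-21,0],[0,0,0],1],[[-18,-38,0],[0,0,0],1],[[-20,-43,0],[0,0,0],1],[[-20,-43,0],[0,0,0],1],[[-20,-43,0],[0,0,0],1],[[-18,-38,0],[0,0,0],1],[[-12,-21,0],[0,0,0],1],[[0,0,0],[0,0,0],1],[[0,0,0],[0,0,0],1]]'; python3 -c "
from h import *
go(.642,-.0236,.035)
im=vision.get_image('side'); cv2.imwrite('pics/s2.png',cv2.resize(im[50:350,200:500],None,fx=2,fy=2))"
```

```text
clock: 5.58
position: [0.6411, -0.0229, 0.1318]
ee_rot: [-0.001, 0.183, 0.983, 0.001]
contact_force: [0.0, 0.0, -1.4]
width: 0.0448
gripper_force: 41.4
t 5.58 pos [ 0.6411 -0.0229  0.1318] tool shift mm [-1.2 -0.4 96.8] zaxis [-0.001  0.001 -1.   ] w 0.0448
```

View pics/s2.png

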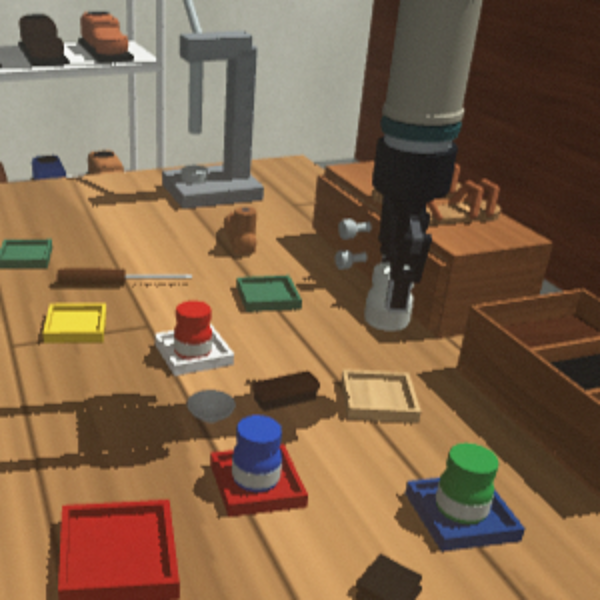

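The white jar is held upright (crop 390,300), above the bare tray (380,395). Lowering.

```bash
python3 -m handwheel '[[[0,0,15],[0,0,0],1],[[0,0,30],[0,0,0],1],[[0,0,25],[0,0,0],1],[[0,0,15],[0,0,0],1],[[0,0,6],[0,0,0],1],[[0,0,4],[0,0,0],1],[[0,0,2],[0,0,0],1],[[0,0,1],[0,0,0],1],[[0,0,0],[0,0,0],1]]'; python3 -c "
from h import *
go(.642,-.0236,.0335)"
```

```text
clock: 6.75
position: [0.6418, -0.0239, 0.0347]
ee_rot: [0.0, 0.183, 0.983, 0.0]
contact_force: [0.5, 0.6, -1.6]
width: 0.0448
gripper_force: 41.4
t 6.75 pos [ 0.6418 -0.0239  0.0347] tool shift mm [-0.1  0.4  1.2] zaxis [ 0.001 -0.    -1.   ] w 0.0448
```

```bash
python3 -m handwheel '[[[0,0,0.7],[0,0,0],1],[[0,0,0.7],[0,0,0],1],[[0,0,0],[0,0,0],1]]'; python3 -m handwheel '[[[0,0,0],[0,0,0],0.5],[[0,0,0],[0,0,0],0],[[0,0,0],[0,0,0],-1],[[0,0,0],[0,0,0],-1],[[0,0,0],[0,0,0],-1],[[0,0,0],[0,0,0],-1],[[0,0,0],[0,0,0],-1],[[0,0,-15],[0,0,0],-1],[[0,0,-30],[0,0,0],-1],[[0,0,-40],[0,0,0],-1],[[0,0,-30],[0,0,0],-1],[[0,0,0],[0,0,0],-1]]'; python3 -c "
from h import *
go(.622,-.208,.15)
scan()
im=vision.get_image('side'); cv2.imwrite('pics/s3.png',cv2.resize(im[150:350,250:500],None,fx=2,fy=2))"
```

```text
clock: 7.12
position: [0.6417, -0.0239, 0.0335]
ee_rot: [0.0, 0.183, 0.983, 0.0]
contact_force: [-1.5, -0.0, 3.2]
width: 0.0449
gripper_force: 41.9
clock: 8.62
position: [0.6437, -0.0241, 0.1521]
ee_rot: [0.004, 0.183, 0.983, 0.0]
contact_force: [-0.2, 1.1, 0.2]
width: 0.0854
gripper_force: 0.0
t 8.62 pos [ 0.6437 -0.0241  0.1521] tool shift mm [ -46.  -179.4    2.1] zaxis [ 0.008 -0.001 -1.   ] w 0.0854
red (278, 194) size 18 16 z16 [0.469  0.1282] z62 [0.4617 0.1276]
green (207, 310) size 30 31 z16 [0.1662 0.3104] z62 [0.1706 0.3029]
green (143, 259) size 30 30 z16 [0.2967 0.4804] z62 [0.2961 0.4662]
green (232, 140) size 29 28 z16 [0.6159 0.2491] z62 [0.603  0.2439]
green (413, 132) size 10 20 z16 [ 0.634  -0.2332] z62 [ 0.6204 -0.2198]
blue (413, 137) size 13 29 z16 [ 0.6198 -0.2344] z62 [ 0.6067 -0.2209]
white (369, 263) size 127 95 z16 [ 0.2864 -0.1089] z62 [ 0.2862 -0.1003]
white (255, 255) size 97 82 z16 [0.3079 0.1883] z62 [0.3069 0.1854]
white (276, 194) size 30 30 z16 [0.467  0.1327] z62 [0.4598 0.132 ]
white (364, 160) size 83 112 z16 [ 0.5574 -0.1008] z62 [ 0.5467 -0.0925]
```

View pics/s3.png

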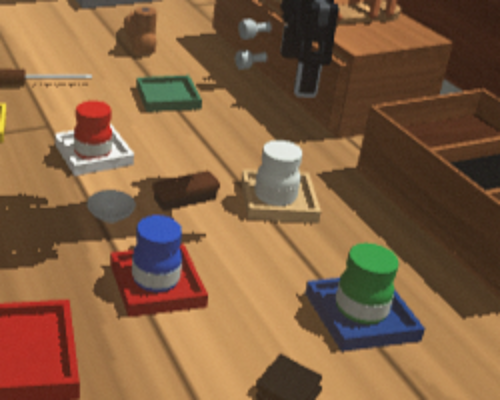

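White stands upright in the bare tray (crop 280,175). Next, the green jar.

```bash
python3 -m handwheel '[[[-6,-25,0],[0,0,0],-1],[[-11,-43,0],[0,0,0],-1],[[-12,-43,0],[0,0,0],-1],[[-11,-43,0],[0,0,0],-1],[[-6,-25,0],[0,0,0],-1],[[0,0,0],[0,0,0],-1],[[0,0,20],[0,0,0],-1],[[0,0,35],[0,0,0],-1],[[0,0,35],[0,0,0],-1],[[0,0,20],[0,0,0],-1],[[0,0,8],[0,0,0],-1],[[0,0,0],[0,0,0],-1]]'; python3 -c "
from h import *
go(.622,-.208,.033)"
```

```text
clock: 10.22
position: [0.6197, -0.2064, 0.0293]
ee_rot: [-0.001, 0.183, 0.983, 0.0]
contact_force: [0.7, -0.2, 1.6]
width: 0.0851
gripper_force: 0.0
t 10.22 pos [ 0.6197 -0.2064  0.0293] tool shift mm [-2.7 -0.7 -3.7] zaxis [-0.001  0.001 -1.   ] w 0.0851
```

```bash
python3 -m handwheel '[[[-2.5,-0.5,-4],[0,0,0],-1],[[0,0,0],[0,0,0],-1],[[0,0,0],[0,0,0],1],[[0,0,0],[0,0,0],1],[[0,0,0],[0,0,0],1],[[0,0,0],[0,0,0],1],[[0,0,0],[0,0,0],1],[[0,0,0],[0,0,0],1],[[0,0,0],[0,0,0],1],[[0,0,0],[0,0,0],1]]' 40; python3 -c "
from h import *
go(.616,.249,.133)"
```

```text
clock: 11.48
position: [0.6221, -0.2089, 0.0346]
ee_rot: [0.0, 0.183, 0.983, -0.0]
contact_force: [-2.7, 0.6, 6.0]
width: 0.0443
gripper_force: 40.2
t 11.47 pos [ 0.6221 -0.2089  0.0346] tool shift mm [170.7 424.9 -98.5] zaxis [ 0. -0. -1.] w 0.0443
```

```bash
python3 -m handwheel '[[[0,0,-10],[0,0,0],1],[[0,0,-25],[0,0,0],1],[[0,0,-35],[0,0,0],1],[[0,0,-25],[0,0,0],1],[[0,0,-10],[0,0,0],1],[[8,20,0],[0,0,0],1],[[14,36,0],[0,0,0],1],[[18,45,0],[0,0,0],1],[[18,45,0],[0,0,0],1],[[18,45,0],[0,0,0],1],[[18,45,0],[0,0,0],1],[[18,45,0],[0,0,0],1],[[18,45,0],[0,0,0],1],[[18,45,0],[0,0,0],1],[[14,34,0],[0,0,0],1],[[8,20,0],[0,0,0],1],[[0,0,0],[0,0,0],1],[[0,0,0],[0,0,0],1]]'; python3 -c "
from h import *
go(.616,.249,.0355)
im=vision.get_image('side'); cv2.imwrite('pics/s4.png',cv2.resize(im[50:350,200:500],None,fx=2,fy=2))"
```

```text
clock: 13.72
position: [0.6163, 0.2479, 0.1384]
ee_rot: [-0.0, 0.184, 0.983, -0.001]
contact_force: [0.4, -0.6, -1.7]
width: 0.0443
gripper_force: 40.5
t 13.72 pos [0.6163 0.2479 0.1384] tool shift mm [  0.7   1.1 102.9] zaxis [-0.001 -0.001 -1.   ] w 0.0443
```

View pics/s4.png

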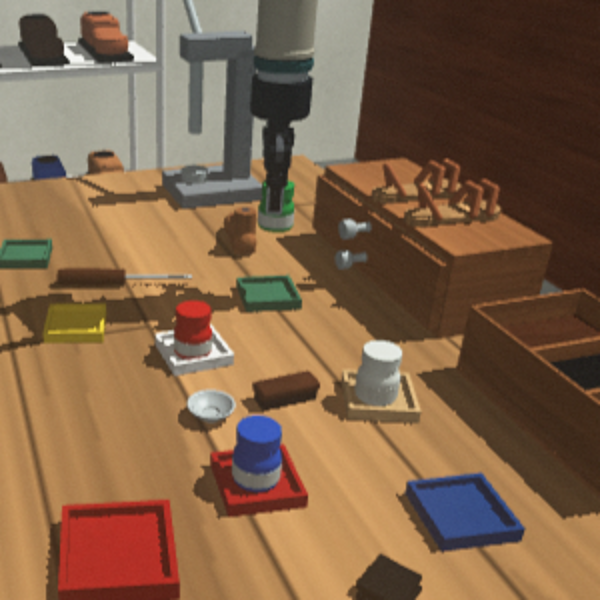

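The green jar (crop 278,205) hangs upright above the green tray (268,292); everything else is in place. Lowering.

```bash
python3 -m handwheel '[[[0,0,15],[0,0,0],1],[[0,0,30],[0,0,0],1],[[0,0,30],[0,0,0],1],[[0,0,15],[0,0,0],1],[[0,0,7],[0,0,0],1],[[0,0,4],[0,0,0],1],[[0,0,2],[0,0,0],1],[[0,0,0],[0,0,0],1],[[0,0,0],[0,0,0],1]]'; python3 -c "
from h import *
go(.616,.249,.0345)"
```

```text
clock: 14.9
position: [0.6171, 0.2491, 0.0365]
ee_rot: [0.0, 0.183, 0.983, 0.0]
contact_force: [0.2, -0.0, -1.2]
width: 0.0446
gripper_force: 40.5
t 14.9 pos [0.6171 0.2491 0.0365] tool shift mm [ 0.9 -0.5  2. ] zaxis [ 0.001  0.    -1.   ] w 0.0446
```

```bash
python3 -m handwheel '[[[0,0,0.8],[0,0,0],1],[[0,0,0.7],[0,0,0],1],[[0,0,0.5],[0,0,0],1],[[0,0,0],[0,0,0],1]]'; python3 -c "
from h import *
go(.616,.249,.0345)"
```

```text
clock: 15.4
position: [0.6167, 0.2491, 0.0347]
ee_rot: [0.0, 0.183, 0.983, 0.0]
contact_force: [-1.6, 0.3, 4.3]
width: 0.0446
gripper_force: 41.6
t 15.4 pos [0.6167 0.2491 0.0347] tool shift mm [ 0.6 -0.4  0.2] zaxis [ 0.  0. -1.] w 0.0446
```

```bash
python3 -m handwheel '[[[0,0,0],[0,0,0],0.5],[[0,0,0],[0,0,0],0],[[0,0,0],[0,0,0],-1],[[0,0,0],[0,0,0],-1],[[0,0,0],[0,0,0],-1],[[0,0,0],[0,0,0],-1],[[0,0,0],[0,0,0],-1],[[0,0,-15],[0,0,0],-1],[[0,0,-30],[0,0,0],-1],[[0,0,-40],[0,0,0],-1],[[0,0,-25],[0,0,0],-1],[[0,0,-6],[0,0,0],-1],[[0,0,0],[0,0,0],-1]]'; python3 -c "
from h import *
go(.450,-.114,.15)"
```

```text
clock: 17.02
position: [0.6166, 0.2489, 0.1502]
ee_rot: [0.0, 0.183, 0.983, 0.0]
contact_force: [0.6, -0.0, -0.6]
width: 0.0854
gripper_force: 0.0
t 17.02 pos [0.6166 0.2489 0.1502] tool shift mm [ 2.460e+01 -3.986e+02  1.000e-01] zaxis [ 0.  0. -1.] w 0.0854
```

```bash
python3 -m handwheel '[[[1,-18,0],[0,0,0],-1],[[2,-36,0],[0,0,0],-1],[[3,-48,0],[0,0,0],-1],[[3,-48,0],[0,0,0],-1],[[3,-48,0],[0,0,0],-1],[[3,-48,0],[0,0,0],-1],[[3,-48,0],[0,0,0],-1],[[3,-48,0],[0,0,0],-1],[[2,-36,0],[0,0,0],-1],[[2,-20,0],[0,0,0],-1],[[0,0,0],[0,0,0],-1],[[0,0,20],[0,0,0],-1],[[0,0,30],[0,0,0],-1],[[0,0,20],[0,0,0],-1],[[0,0,0],[0,0,0],-1],[[0,0,0],[0,0,0],-1]]'; python3 -c "
from h import *
go(.450,-.114,.033)
im=vision.get_image('side'); cv2.imwrite('pics/s5.png',cv2.resize(im[50:350,200:500],None,fx=2,fy=2))"
```

```text
clock: 19.02
position: [0.4503, -0.113, 0.0802]
ee_rot: [0.0, 0.183, 0.983, 0.0]
contact_force: [0.1, 0.7, -0.5]
width: 0.0856
gripper_force: 0.0
t 19.02 pos [ 0.4503 -0.113   0.0802] tool shift mm [-0.1 -1.  47.2] zaxis [ 0.  0. -1.] w 0.0856
```

View pics/s5.png

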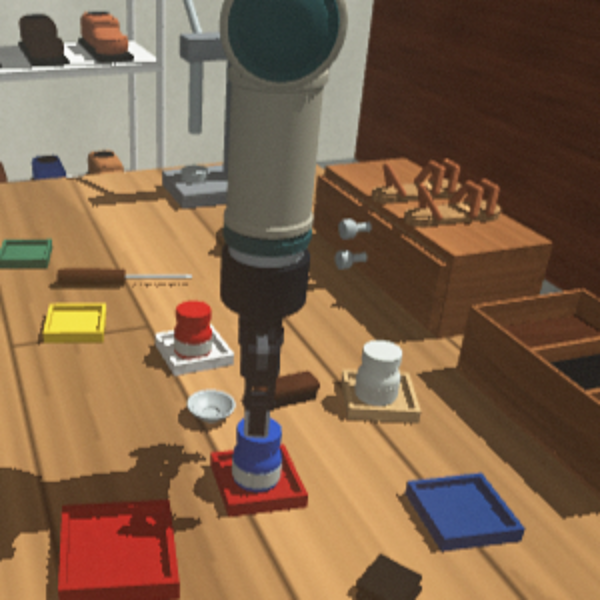

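The fingers (crop 258,420) straddle the blue jar's cap (258,440), well aligned. Gripping.

```bash
python3 -m handwheel '[[[0,-1,20],[0,0,0],-1],[[0,0,17],[0,0,0],-1],[[0,0,8],[0,0,0],-1],[[0,0,1],[0,0,0],-1],[[0,0,0],[0,0,0],-1],[[0,0,0],[0,0,0],1],[[0,0,0],[0,0,0],1],[[0,0,0],[0,0,0],1],[[0,0,0],[0,0,0],1],[[0,0,0],[0,0,0],1],[[0,0,0],[0,0,0],1],[[0,0,0],[0,0,0],1],[[0,0,0],[0,0,0],1]]' 40; python3 -c "
from h import *
go(.6227,-.2127,.137)"
```

```text
clock: 20.7
position: [0.4498, -0.1143, 0.0347]
ee_rot: [0.0, 0.183, 0.983, -0.0]
contact_force: [-1.0, 0.5, 5.4]
width: 0.0445
gripper_force: 39.9
t 20.7 pos [ 0.4498 -0.1143  0.0347] tool shift mm [-196.8  -29.4 -102.2] zaxis [ 0.001 -0.    -1.   ] w 0.0445
```

```bash
python3 -m handwheel '[[[0,0,-10],[0,0,0],1],[[0,0,-25],[0,0,0],1],[[0,0,-32],[0,0,0],1],[[0,0,-25],[0,0,0],1],[[0,0,-10],[0,0,0],1],[[-18,-3,0],[0,0,0],1],[[-36,-5,0],[0,0,0],1],[[-45,-7,0],[0,0,0],1],[[-45,-7,0],[0,0,0],1],[[-35,-5,0],[0,0,0],1],[[-18,-3,0],[0,0,0],1],[[0,0,0],[0,0,0],1],[[0,0,0],[0,0,0],1]]'; python3 -c "
from h import *
go(.6227,-.2127,.0345)
im=vision.get_image('side')
for c in blobs(im,'blue'):
  (u,v),_,_=cv2.minAreaRect(c); print((u,v),_,ray('side',(u,v),.012))
cv2.imwrite('pics/s6.png',cv2.resize(im[50:350,200:500],None,fx=2,fy=2))"
```

```text
clock: 22.32
position: [0.6216, -0.2128, 0.1344]
ee_rot: [-0.002, 0.183, 0.983, 0.0]
contact_force: [-0.1, 0.6, -0.9]
width: 0.0443
gripper_force: 40.7
t 22.32 pos [ 0.6216 -0.2128  0.1344] tool shift mm [-1.3  0.4 99.9] zaxis [-0.003  0.001 -1.   ] w 0.0443
(432.49237060546875, 302.4385070800781) 82.87498474121094 [ 0.6289822  -0.21644995]
(437.8232421875, 240.77801513671875) 12.804265975952148 [ 0.76411758 -0.03985161]
(118.0, 73.0) 0.0 [-0.11007895  2.35023878]
```

View pics/s6.png

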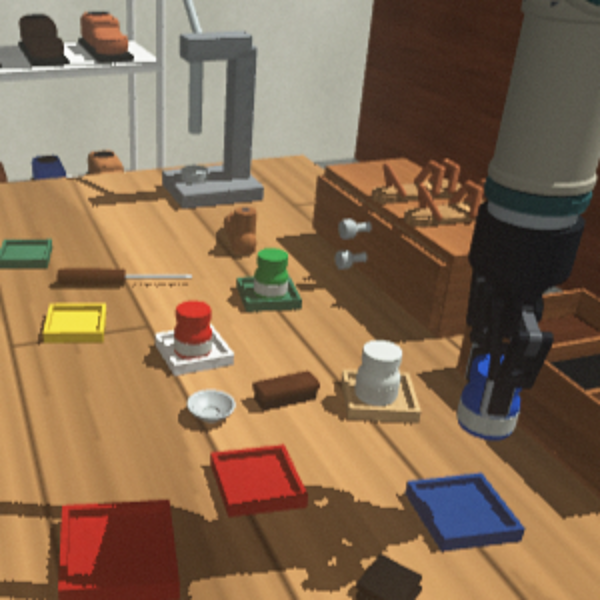

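Green stands upright in the green tray (crop 270,275); the blue jar (490,400) hangs over the blue tray (465,510). Lowering.

```bash
python3 -m handwheel '[[[-2.5,0,15],[0,0,0],1],[[0,0,30],[0,0,0],1],[[0,0,28],[0,0,0],1],[[0,0,14],[0,0,0],1],[[0,0,6],[0,0,0],1],[[0,0,3],[0,0,0],1],[[0,0,2],[0,0,0],1],[[0,0,0],[0,0,0],1],[[0,0,0],[0,0,0],1]]'; python3 -c "
from h import *
go(.624,-.214,.0345)"
```

```text
clock: 23.5
position: [0.6251, -0.2142, 0.0384]
ee_rot: [0.0, 0.183, 0.983, -0.0]
contact_force: [-0.6, -0.2, -2.6]
width: 0.0444
gripper_force: 40.7
t 23.5 pos [ 0.6251 -0.2142  0.0384] tool shift mm [ 1.1 -0.2  3.9] zaxis [ 0.001 -0.    -1.   ] w 0.0444
```

```bash
python3 -m handwheel '[[[0,0,1.5],[0,0,0],1],[[0,0,1],[0,0,0],1],[[0,0,0.7],[0,0,0],1],[[0,0,0.6],[0,0,0],1],[[0,0,0],[0,0,0],1],[[0,0,0],[0,0,0],1]]'; python3 -c "
from h import *
go(.624,-.214,.0345)"
```

```text
clock: 24.25
position: [0.6249, -0.2141, 0.0348]
ee_rot: [0.0, 0.183, 0.983, -0.0]
contact_force: [-2.2, 0.9, 6.2]
width: 0.0445
gripper_force: 41.8
t 24.25 pos [ 0.6249 -0.2141  0.0348] tool shift mm [ 0.9 -0.2  0.3] zaxis [ 0. -0. -1.] w 0.0445
```

Contact. Release, rise, and work out the way to the red jar.

```bash
python3 -m handwheel '[[[0,0,0],[0,0,0],0.5],[[0,0,0],[0,0,0],0],[[0,0,0],[0,0,0],-1],[[0,0,0],[0,0,0],-1],[[0,0,0],[0,0,0],-1],[[0,0,0],[0,0,0],-1],[[0,0,0],[0,0,0],-1],[[0,0,-15],[0,0,0],-1],[[0,0,-30],[0,0,0],-1],[[0,0,-40],[0,0,0],-1],[[0,0,-25],[0,0,0],-1],[[0,0,-6],[0,0,0],-1],[[0,0,0],[0,0,0],-1]]'; python3 -c "
from h import *
go(.462,.1276,.15)"
```

```text
clock: 25.88
position: [0.6247, -0.2141, 0.1504]
ee_rot: [0.0, 0.183, 0.983, -0.0]
contact_force: [-0.5, 1.1, 0.1]
width: 0.0854
gripper_force: 0.0
t 25.88 pos [ 0.6247 -0.2141  0.1504] tool shift mm [275.  260.    0.3] zaxis [ 0. -0. -1.] w 0.0854
```

```bash
python3 -m handwheel '[[[12,11,0],[0,0,0],-1],[[25,24,0],[0,0,0],-1],[[34,32,0],[0,0,0],-1],[[34,32,0],[0,0,0],-1],[[34,32,0],[0,0,0],-1],[[34,32,0],[0,0,0],-1],[[34,32,0],[0,0,0],-1],[[31,30,0],[0,0,0],-1],[[25,24,0],[0,0,0],-1],[[12,11,0],[0,0,0],-1],[[0,0,0],[0,0,0],-1],[[0,0,20],[0,0,0],-1],[[0,0,30],[0,0,0],-1],[[0,0,20],[0,0,0],-1],[[0,0,0],[0,0,0],-1],[[0,0,0],[0,0,0],-1]]'; python3 -c "
from h import *
go(.462,.1276,.033)
im=vision.get_image('side'); cv2.imwrite('pics/s7.png',cv2.resize(im[50:350,200:500],None,fx=2,fy=2))"
```

```text
clock: 27.88
position: [0.4631, 0.127, 0.0806]
ee_rot: [0.001, 0.184, 0.983, 0.0]
contact_force: [0.8, 0.1, 0.2]
width: 0.0855
gripper_force: 0.0
t 27.88 pos [0.4631 0.127  0.0806] tool shift mm [ 1.3  0.2 47.6] zaxis [ 0.001 -0.    -1.   ] w 0.0855
```

View pics/s7.png

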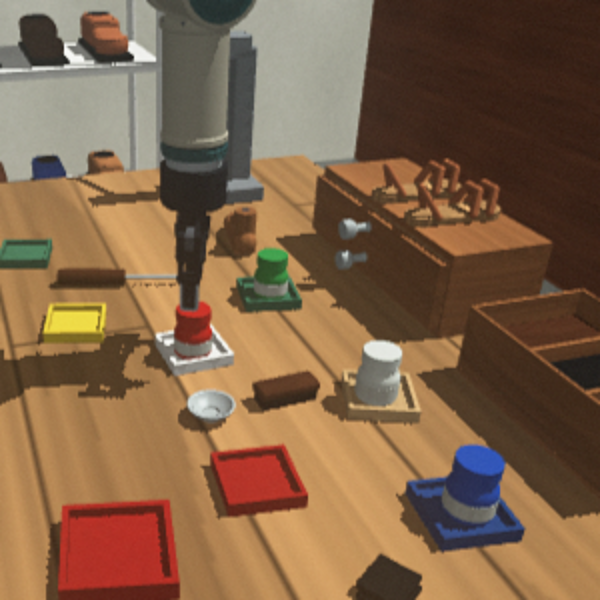

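Blue is in the blue tray (crop 472,485); the fingers (190,300) stand over the red jar's cap (193,320). Gripping.

```bash
python3 -m handwheel '[[[1,0,20],[0,0,0],-1],[[0,0,17],[0,0,0],-1],[[0,0,8],[0,0,0],-1],[[0,0,1],[0,0,0],-1],[[0,0,0],[0,0,0],-1],[[0,0,0],[0,0,0],1],[[0,0,0],[0,0,0],1],[[0,0,0],[0,0,0],1],[[0,0,0],[0,0,0],1],[[0,0,0],[0,0,0],1],[[0,0,0],[0,0,0],1],[[0,0,0],[0,0,0],1],[[0,0,0],[0,0,0],1]]' 40; python3 -c "
from h import *
go(.4525,-.118,.137)"
```

```text
clock: 29.55
position: [0.4614, 0.128, 0.035]
ee_rot: [0.0, 0.183, 0.983, 0.0]
contact_force: [-1.6, 0.3, 6.4]
width: 0.0448
gripper_force: 39.8
t 29.55 pos [0.4614 0.128  0.035 ] tool shift mm [ -80.5 -232.7 -102.1] zaxis [ 0.001  0.    -1.   ] w 0.0448
```

```bash
python3 -m handwheel '[[[0,0,-10],[0,0,0],1],[[0,0,-25],[0,0,0],1],[[0,0,-32],[0,0,0],1],[[0,0,-25],[0,0,0],1],[[0,0,-10],[0,0,0],1],[[-6,-18,0],[0,0,0],1],[[-13,-36,0],[0,0,0],1],[[-14,-42,0],[0,0,0],1],[[-14,-42,0],[0,0,0],1],[[-14,-42,0],[0,0,0],1],[[-13,-34,0],[0,0,0],1],[[-6,-18,0],[0,0,0],1],[[0,0,0],[0,0,0],1],[[0,0,0],[0,0,0],1],[[0,0,0],[0,0,0],1]]'; python3 -c "
from h import *
go(.4525,-.118,.035)
im=vision.get_image('side')
for c in blobs(im,'red'):
  (u,v),_,_=cv2.minAreaRect(c); print((u,v),_,ray('side',(u,v),.012))
cv2.imwrite('pics/s8.png',cv2.resize(im[50:350,200:500],None,fx=2,fy=2))"
```

```text
clock: 31.42
position: [0.4519, -0.1163, 0.1359]
ee_rot: [-0.0, 0.183, 0.983, 0.0]
contact_force: [0.2, 0.9, -0.3]
width: 0.0447
gripper_force: 40.6
t 31.43 pos [ 0.4519 -0.1163  0.1359] tool shift mm [ -1.2  -1.4 100.9] zaxis [-0.     0.001 -1.   ] w 0.0447
(257.998291015625, 325.9706726074219) 86.633544921875 [ 0.29803208 -0.18345898]
(329.3615417480469, 289.392333984375) 82.87498474121094 [ 0.45522724 -0.12842635]
(341.91461181640625, 228.76828002929688) 6.34019136428833 [0.56885345 0.07092504]
```

View pics/s8.png

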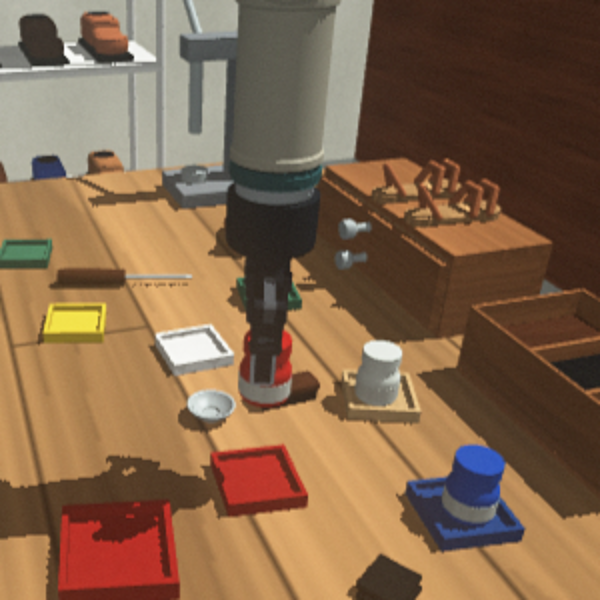

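The red jar (crop 265,370) hangs upright above the small red tray (258,478). Lowering with a small correction.

```bash
python3 -m handwheel '[[[-3.5,-3.5,15],[0,0,0],1],[[0,0,30],[0,0,0],1],[[0,0,28],[0,0,0],1],[[0,0,14],[0,0,0],1],[[0,0,6],[0,0,0],1],[[0,0,4],[0,0,0],1],[[0,0,1],[0,0,0],1],[[0,0,0],[0,0,0],1],[[0,0,0],[0,0,0],1]]'; python3 -c "
from h import *
go(.454,-.121,.035)"
```

```text
clock: 32.6
position: [0.4545, -0.122, 0.0385]
ee_rot: [0.001, 0.183, 0.983, -0.0]
contact_force: [0.6, -0.3, -1.9]
width: 0.0443
gripper_force: 40.6
t 32.6 pos [ 0.4545 -0.122   0.0385] tool shift mm [0.8 0.7 3.5] zaxis [ 0.001 -0.    -1.   ] w 0.0443
```

```bash
python3 -m handwheel '[[[0,0,1.5],[0,0,0],1],[[0,0,1],[0,0,0],1],[[0,0,0.7],[0,0,0],1],[[0,0,0.4],[0,0,0],1],[[0,0,0],[0,0,0],1],[[0,0,0],[0,0,0],1]]'; python3 -c "
from h import *
go(.454,-.121,.035)"
```

```text
clock: 33.35
position: [0.454, -0.1218, 0.035]
ee_rot: [-0.0, 0.183, 0.983, 0.0]
contact_force: [-1.9, 0.6, 4.8]
width: 0.0443
gripper_force: 41.7
t 33.35 pos [ 0.454  -0.1218  0.035 ] tool shift mm [ 0.3  0.8 -0. ] zaxis [-0.  0. -1.] w 0.0443
```

```bash
python3 -m handwheel '[[[0,0,0],[0,0,0],0.5],[[0,0,0],[0,0,0],0],[[0,0,0],[0,0,0],-1],[[0,0,0],[0,0,0],-1],[[0,0,0],[0,0,0],-1],[[0,0,0],[0,0,0],-1],[[0,0,0],[0,0,0],-1],[[0,0,-15],[0,0,0],-1],[[0,0,-30],[0,0,0],-1],[[0,0,-40],[0,0,0],-1],[[0,0,-25],[0,0,0],-1],[[0,0,-6],[0,0,0],-1],[[0,0,0],[0,0,0],-1]]'; python3 -c "
from h import *
go(.6417,-.0239,.15)"
```

```text
clock: 34.98
position: [0.4538, -0.1217, 0.1501]
ee_rot: [-0.0, 0.183, 0.983, 0.0]
contact_force: [-0.5, -0.3, 0.0]
width: 0.0854
gripper_force: 0.0
t 34.98 pos [ 0.4538 -0.1217  0.1501] tool shift mm [-140.  159.    0.] zaxis [-0.  0. -1.] w 0.0854
```

```bash
python3 -m handwheel '[[[-13,14,0],[0,0,0],-1],[[-25,29,0],[0,0,0],-1],[[-32,37,0],[0,0,0],-1],[[-32,37,0],[0,0,0],-1],[[-25,28,0],[0,0,0],-1],[[-13,14,0],[0,0,0],-1],[[0,0,0],[0,0,0],-1],[[0,0,20],[0,0,0],-1],[[0,0,30],[0,0,0],-1],[[0,0,20],[0,0,0],-1],[[0,0,0],[0,0,0],-1],[[0,0,0],[0,0,0],-1]]'; python3 -c "
from h import *
go(.6417,-.0239,.033)
im=vision.get_image('side'); cv2.imwrite('pics/s9.png',cv2.resize(im[50:350,200:500],None,fx=2,fy=2))"
```

```text
clock: 36.48
position: [0.6422, -0.0242, 0.081]
ee_rot: [0.0, 0.183, 0.983, 0.0]
contact_force: [1.9, 1.0, 0.8]
width: 0.085
gripper_force: 0.0
t 36.48 pos [ 0.6422 -0.0242  0.081 ] tool shift mm [ 0.6  0.1 48. ] zaxis [ 0.001 -0.    -1.   ] w 0.085
```

View pics/s9.png

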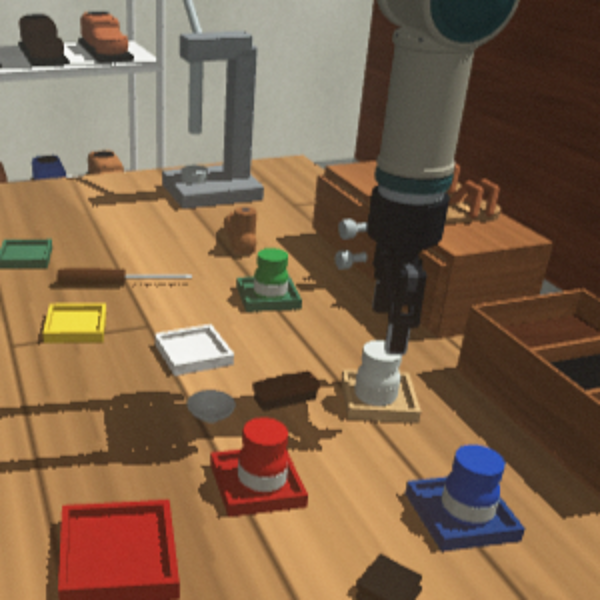

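Red is in the red tray (crop 264,455); the fingers (398,335) straddle the white jar's cap (382,355). Gripping.

```bash
python3 -m handwheel '[[[0,0,20],[0,0,0],-1],[[0,0,17],[0,0,0],-1],[[0,0,8],[0,0,0],-1],[[0,0,1],[0,0,0],-1],[[0,0,0],[0,0,0],-1],[[0,0,0],[0,0,0],1],[[0,0,0],[0,0,0],1],[[0,0,0],[0,0,0],1],[[0,0,0],[0,0,0],1],[[0,0,0],[0,0,0],1],[[0,0,0],[0,0,0],1],[[0,0,0],[0,0,0],1],[[0,0,0],[0,0,0],1]]' 40; python3 -c "
from h import *
go(.4665,.1315,.137)"
```

```text
clock: 38.15
position: [0.6423, -0.024, 0.0354]
ee_rot: [0.0, 0.183, 0.983, 0.0]
contact_force: [-1.5, 0.2, 5.7]
width: 0.0444
gripper_force: 40.3
t 38.15 pos [ 0.6423 -0.024   0.0354] tool shift mm [ 219.9   81.8 -101.8] zaxis [ 0.001 -0.    -1.   ] w 0.0444
```

```bash
python3 -m handwheel '[[[0,0,-10],[0,0,0],1],[[0,0,-25],[0,0,0],1],[[0,0,-32],[0,0,0],1],[[0,0,-25],[0,0,0],1],[[0,0,-10],[0,0,0],1],[[18,6,0],[0,0,0],1],[[34,13,0],[0,0,0],1],[[39,15,0],[0,0,0],1],[[39,15,0],[0,0,0],1],[[39,15,0],[0,0,0],1],[[33,12,0],[0,0,0],1],[[18,6,0],[0,0,0],1],[[0,0,0],[0,0,0],1],[[0,0,0],[0,0,0],1],[[0,0,0],[0,0,0],1]]'; python3 -c "
from h import *
go(.4665,.1315,.0355)
im=vision.get_image('side')
for c in blobs(im,'white'):
  (u,v),s,_=cv2.minAreaRect(c)
  if 280<u<310 and 210<v<240: print((u,v),s,ray('side',(u,v),.012))
cv2.imwrite('pics/s10.png',cv2.resize(im[50:350,200:500],None,fx=2,fy=2))"
```

```text
clock: 40.02
position: [0.4675, 0.1311, 0.1364]
ee_rot: [0.0, 0.184, 0.983, -0.0]
contact_force: [1.5, 0.5, -2.8]
width: 0.0442
gripper_force: 40.6
t 40.02 pos [0.4675 0.1311 0.1364] tool shift mm [  1.1  -0.  100.9] zaxis [ 0.001 -0.    -1.   ] w 0.0442
(296.8720397949219, 221.7960205078125) (17.799104690551758, 36.134864807128906) [0.47216702 0.1330457 ]
```

View pics/s10.png

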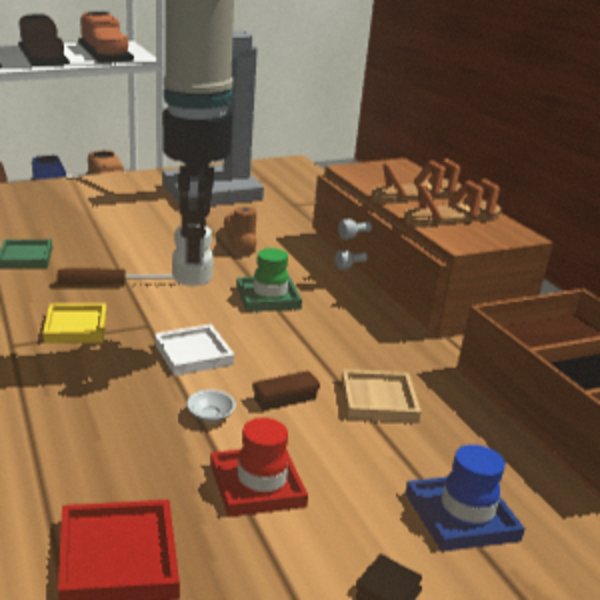

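The white jar (crop 193,260) hangs above the white tray (195,348); the bare tray is empty. Lowering.

```bash
python3 -m handwheel '[[[0,0,15],[0,0,0],1],[[0,0,30],[0,0,0],1],[[0,0,28],[0,0,0],1],[[0,0,14],[0,0,0],1],[[0,0,6],[0,0,0],1],[[0,0,4],[0,0,0],1],[[0,0,1],[0,0,0],1],[[0,0,0],[0,0,0],1],[[0,0,0],[0,0,0],1]]'; python3 -c "
from h import *
go(.467,.132,.0353)"
```

```text
clock: 41.2
position: [0.4667, 0.1319, 0.039]
ee_rot: [0.001, 0.183, 0.983, 0.0]
contact_force: [0.6, 0.3, -2.5]
width: 0.044
gripper_force: 40.7
t 41.2 pos [0.4667 0.1319 0.039 ] tool shift mm [-0.2  0.2  3.7] zaxis [ 0.001  0.    -1.   ] w 0.044
```

```bash
python3 -m handwheel '[[[0,0,1.5],[0,0,0],1],[[0,0,1],[0,0,0],1],[[0,0,0.7],[0,0,0],1],[[0,0,0.6],[0,0,0],1],[[0,0,0],[0,0,0],1],[[0,0,0],[0,0,0],1]]'; python3 -c "
from h import *
go(.467,.132,.0353)"
```

```text
clock: 41.95
position: [0.4664, 0.1318, 0.0354]
ee_rot: [0.0, 0.183, 0.983, 0.0]
contact_force: [-2.0, -0.5, 6.0]
width: 0.0441
gripper_force: 42.0
t 41.95 pos [0.4664 0.1318 0.0354] tool shift mm [-0.5  0.4  0.1] zaxis [ 0.  0. -1.] w 0.0441
```

```bash
python3 -m handwheel '[[[0,0,0],[0,0,0],0.5],[[0,0,0],[0,0,0],0],[[0,0,0],[0,0,0],-1],[[0,0,0],[0,0,0],-1],[[0,0,0],[0,0,0],-1],[[0,0,0],[0,0,0],-1],[[0,0,0],[0,0,0],-1],[[0,0,-15],[0,0,0],-1],[[0,0,-30],[0,0,0],-1],[[0,0,-40],[0,0,0],-1],[[0,0,-35],[0,0,0],-1],[[0,0,-20],[0,0,0],-1],[[0,0,0],[0,0,0],-1],[[0,0,0],[0,0,0],-1]]'; python3 -c "
from h import *
im=vision.get_image('side'); cv2.imwrite('pics/s11.png',cv2.resize(im[50:350,200:500],None,fx=2,fy=2))"
```

```text
clock: 43.7
position: [0.4656, 0.1317, 0.1737]
ee_rot: [-0.001, 0.183, 0.983, -0.0]
contact_force: [0.4, -0.3, -0.8]
width: 0.0857
gripper_force: 0.0
```

View pics/s11.png

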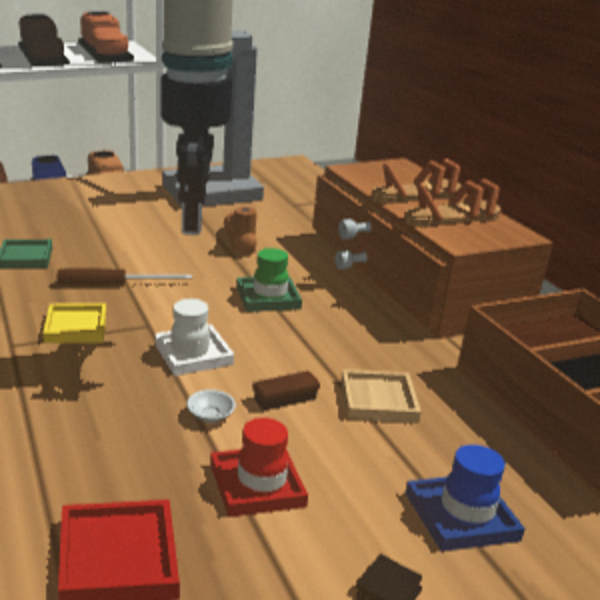

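All four jars stand upright in their own trays: white (crop 190,330), green (270,275), red (264,455) and blue (472,485). The bare tray (380,395) is empty and the gripper is clear.

```bash
python3 -c "
from rig import manip
print(manip.sign_off())"
```

```text
the job is handed in; nothing more can be done
None
```

The job is handed in at about 44 s on the robot's clock: in the last picture all four jars stand upright in the trays of their own colour, the bare tray is empty, and the gripper is clear.

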